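# Open the coaster box and lay a coaster on the tea tray

## Robot

A 7-joint arm with a two-finger parallel gripper is mounted at the origin on the work surface. World frame = base frame: x ahead of the robot, y to its left, z up, the work surface at z = 0. Lengths are in m, angles in rad, forces in N, time in s.
With the tool pointing down it reaches from about 0.425 to 0.875 m from the base axis. Payload 9.9 kg.
Tool frame: the origin (TCP) lies on the centre line of the jaws, within the pads' length; the fingertips stand 11 mm ahead of it and the grasp point (between the pads) lies 8 mm behind it; z points along the fingers, y is the line along which they close (so a half turn about z gives the same grasp; the last joint's range is limited). The gripper opens to 85 mm and grips with 20 to 120 N. Pads are 22 mm wide; open, the fingers measure 114 mm over their backs; the gripper's body (76 mm by 85 mm) begins 54 mm behind the grasp point. The pads swing forward as they close: fully open they stand 13 mm farther back than shut.
Start: joints at [-1.226, 0.576, 0.025, 1.437, -0.015, 1.129, -0.057], TCP at [0.281, 0.614, 0.242] pointing down, gripper open.
Joint ranges: [-2.76, 2.76], [-0.34, 2.15], [-1.52, 1.57], [0.19, 2.46], [-1.09, 4.23], [0.17, 1.99], [-2.82, 2.82]. Speed limits (rad/s): [2.22, 2.22, 3.01, 3.01, 3.14, 3.14, 3.14].

## Interface

Orientations are given as a unit quaternion [x, y, z, w].
In Python, from bench import get_obs, get_image, calibration, ctrl gives the robot as it stands.
- The arm moves only by the tool move_arm, never from a script. Its argument "increments" is a list of rows, each a list of 7 numbers: the gripper's target within -1 to 1 (fully open at 1, half-way at 0, shut at -1), then the shift along the tool's x, y, z in m, then the turn, a rotation vector about the tool's x, y, z in degrees. In form: [[jaw, dx, dy, dz, wx, wy, wz], ...]. A call has 1 to 10 rows; each row is the pose to reach, as a shift and turn from the pose commanded when the call began, along the tool's axes at that moment; what a row does not reach only later rows make up. A row lasts 1/8 s, in which the tool goes at most 62.5 mm and 10.7 degrees, less where a joint would pass 70% of its speed; a pose out of reach is approached as far as the arm can. A call with a gripper value outside its range is refused whole. The fingers move at their own pace and stop on an object; "squeeze" is the grip in N (left out, the last holds). Time passes only in rows, so rows that repeat a pose let the fingers close. It gives the time, the measured TCP pose, the force, the opening and the grip force at its end, in the units of the state.
- get_obs(): the state, without advancing time (a new reading comes with each control period).
- get_image(name): name is "scene" or "top"; returns the picture (384x512x3 uint8, red, green, blue); there is no depth.
- calibration(name): a dict with "intrinsics" (3x3 intrinsics, pixels), "world_to_cam" (4x4, takes a point from world to camera coordinates). Camera axes: x right, y down, z forward; pixel columns grow to the right and rows downward; lengths in m; the calibration is good to about 2 mm. A picture is of the moment at which its call begins. calibration takes no time and is no camera call.
- ctrl.sign_off(): hands the job in; it is judged then, once.
The state is a dict: "time_s": time; "qpos": joint angles; "qd": joint speeds; "effort": joint torques, N m; "tcp_pos": TCP position; "ee_rot": TCP orientation; "ft_force": force on the tool from outside, world axes, zero at the start; "ft_torque": the same for the moment, N m; "gripper_width": finger opening in m; "gripper_force": force on a finger pad.
Only numpy, scipy, OpenCV 4.12 (cv2) and the standard library are available. Lean on these libraries where they do the work, as an engineer would, in place of code of your own. Each camera call takes 0.05 s, during which the arm holds its last target. There are 200 camera calls.

## Task

Open the bamboo coaster box: ease the front end of its sliding lid up over the lip of the end board, without forcing it, draw it right out of the grooves and lay it flat on the ledge, grip bar up. Then take just the top coaster from the sprung stack, so that the next one comes up into its place, and lay it flat on the tea tray beside the cup. Set both down rather than dropping them, and leave everything else where it stands.

Things in the scene. Friction and masses are not known exactly. Their poses are not given: they have to be found in the camera images.
- box: Bamboo coaster box fixed to the ledge, 148 mm long (x), 97 wide (y), about 90 high. Origin: centre of its underside; z up; front = -x end, where the lid comes out. The lid rests on ledges 70 mm up, its origin at box x = -1 to 2 mm, 2.5 mm free at each side. Rails 13 mm wide (y = 35 to 48, tops at 88 to 95 mm) overhang its side edges. Well inside: 118 x 66 mm, centred at x = 3 mm, with four coasters on a sprung floor.
- lip (a point): Middle of the front end board's inner face, level with the closed lid's underside (box x = -67, z = 70 mm). The top of this 7 mm thick board, the lip, stands 4.5 to 11.5 mm above this point: it differs from box to box, feel for it. The lid's front end must be tilted up over it (on its rear edge); then the lid slides out to -x along its own slope (drawn level, it sinks onto the lip and binds).
- mouth (a point): Nominal middle of the mouth's upper edge (box x = -74, z = 85 mm), the underside of the front rails (x = -74 to -30). Rails and end board are one piece, so the mouth (lip top to this underside) is always 8.5 mm high for the 6 mm lid: lift too little and the lip holds it, too much and the rails bind. The rear rails (x = 14 to 68 mm) stop a level lift 2 mm short of the lip's height. The lid is free once slid 140 mm.
- notch (a point): Midway between the two finger notches in the box's long walls (box x = -8, y = 0, z = 68 mm). Each notch is 44 mm long (x = -30 to 14), open at the top, down to 42 mm above the ledge, right through the 15 mm wall; through them the top coaster's long edges can be gripped.
- lid: Sliding lid of the box, loose, about 90 g: bamboo board 132 mm (x) x 79 mm (y) x 6 mm. Origin: centre of its underside; z up, -x is its front end, as the box's. On top a grip bar, 14 mm (x) x 40 mm (y), from 6 to 32 mm above the origin, centred at x = -36 mm, y = 0. The ledge ahead of the box's front end is clear for laying it down.
- coaster_top: Top coaster of the stack, loose, 55 g, oblong bamboo: 112 mm (x) x 60 mm (y) x 12 mm; its lower 4 mm is a smaller foot, 100 x 50 mm. Origin: centre of its underside. In the box its x lies along the box's x, centre at box x = 3 mm, top 68 mm above the ledge. Grip the upper 8 mm of its long edges; the next coaster begins 12 mm below its top.
- coaster_2: Second coaster of the stack, same as the top one.
- coaster_3: Third coaster of the stack, same as the top one.
- coaster_4: Lowest coaster of the stack, same as the top one.
- lifter (a joint): Height in m of the sprung floor under the stack, about 0 with four coasters on it. The weak spring (45 N/m) lets it sink or rise 12 mm for each coaster put on or taken off, so the top coaster is always at the same height.
- tray: Dark wooden tea tray, loose, 0.45 kg: 220 mm (x) x 150 mm (y), 6 mm thick floor, rim 6 mm wide and 16 mm high. Origin: centre of its underside on the ledge, z up. The cup stands on its +x end; the -x end (x = -104 to +20 mm, y = -69 to +69 mm inside the rim) is free. A coaster fits there with its long side along the tray's y.
- cup: White ceramic cup without handle on the tray's +x end, 74 mm across, 62 mm high. Origin: centre of its underside. Leave alone.
- butter_dish: Closed white ceramic butter dish, 175 x 110 mm, 82 mm high, at the far side. Leave alone.
- glass_plate: Glass plate 170 mm across, 18 mm high, at the far side. Leave alone.
- fork: Steel fork, 190 mm, lying near the robot. Leave alone.
- spatula: Plastic spatula, 250 mm, lying left of the box. Leave alone.
- round_coaster: Round bamboo coaster, 96 mm across, 8 mm thick, near the robot. Leave alone.
Not all that is in view belongs to the job. What is shaped like the lid but black or red is not meant.

How it is judged:
By the outcome, as a careful person would: the job done as asked, in the order asked, and still so for the second after the job is handed in, with the robot touching nothing.
It also fails if it takes over 67 s, if anything falls off the work surface, if the arm or the gripper's body presses on something with over 40 N, if the wrist force passes 120 N, or if a joint passes its speed limit or range.

## Working session

There is one attempt and no reset: what is moved stays moved. The work goes in short steps, Python scripts to look and compute and a tool call to move; the robot and the scene stay as the last step left them, time stands still between calls to the robot, and variables do not carry over. Pictures are saved under pics/ and viewed, at most 10 in all, crops included, and the job is handed in when it is done.

Besides the shell and the picture viewer there is one more tool, called after "Call:" by a JSON object that holds its "name" and its "arguments", one argument or row to a line. move_arm: Moves the arm, as the interface text tells. Its arguments: {"type":"object","properties":{"increments":{"type":"array","items":{"type":"array","items":{"type":"number"}}},"squeeze":{"type":"number"}},"required":["increments"]}

```bash
ls; mkdir -p pics; python3 - <<'E'
from bench import *
import cv2
for n in ("scene","top"):
    im=get_image(n); cv2.imwrite(f"pics/{n}0.png",im[:,:,::-1])
    c=calibration(n); print(n,c)
print(get_obs())
E
```

```text
pics
scene {'intrinsics': array([[372.17669841,   0.        , 258.12406555],
       [  0.        , 372.17669841, 189.87879227],
       [  0.        ,   0.        ,   1.        ]]), 'world_to_cam': array([[-0.04308298,  0.99902615, -0.00951907, -0.10210894],
       [ 0.75548582,  0.02634272, -0.6546352 , -0.35047978],
       [-0.65374692, -0.03539516, -0.75588501,  1.72327243],
       [ 0.        ,  0.        ,  0.        ,  1.        ]])}
top {'intrinsics': array([[405.01386506,   0.        , 258.95983642],
       [  0.        , 405.01386506, 196.89017429],
       [  0.        ,   0.        ,   1.        ]]), 'world_to_cam': array([[-1.29112946e-02, -9.99916026e-01, -1.11316793e-03,
         1.24870649e-01],
       [-9.93214196e-01,  1.29534241e-02, -1.15575814e-01,
         5.18270460e-01],
       [ 1.15580528e-01, -3.86619184e-04, -9.93298038e-01,
         1.15475143e+00],
       [ 0.00000000e+00,  0.00000000e+00,  0.00000000e+00,
         1.00000000e+00]])}
{'time_s': 0.1, 'qpos': array([-1.225782  ,  0.5764635 ,  0.02484191,  1.4378302 , -0.01502422,
        1.1289881 , -0.05649838]), 'qd': array([ 2.26687025e-05, -9.00010063e-04, -2.46045779e-04, -1.69559440e-03,
       -1.06957662e-03, -1.35779740e-03,  1.45084680e-03]), 'effort': array([ 5.94771118e-03, -7.67301106e+01,  2.25828409e+00, -2.86602366e+01,
        1.59826601e-02,  8.53707839e-03,  4.15506213e-05]), 'tcp_pos': array([0.28048096, 0.61353838, 0.24151616]), 'ee_rot': array([ 2.12754358e-01,  9.77105428e-01, -7.40395899e-04, -1.34294796e-04]), 'ft_force': array([-0.31456191,  0.39512193,  0.07651992]), 'ft_torque': array([0.00273779, 0.00175072, 0.01457204]), 'gripper_force': 0.0, 'gripper_width': 0.0854421751861296}
```

View pics/scene0.png

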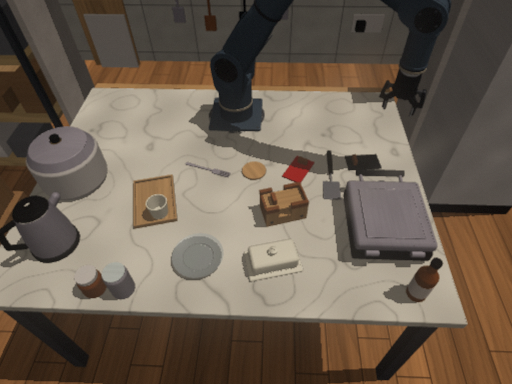

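View pics/top0.png

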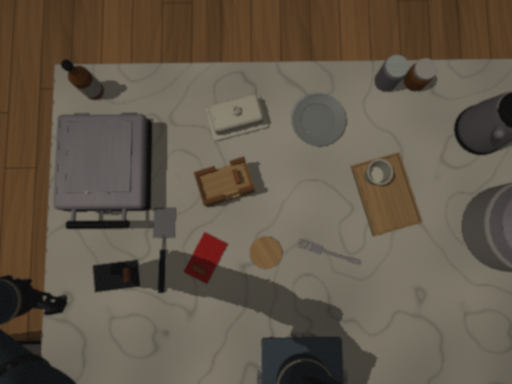

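The scene view shows the box near (284,205), the tray near (155,200), and a red decoy at (298,168). In the top view the box is at (224,182) and the tray at (386,193). I'll enlarge the box and tray.

```bash
python3 - <<'E'
import cv2,numpy as np
s=cv2.imread("pics/scene0.png");t=cv2.imread("pics/top0.png")
f=lambda im,x,y,w,h,k:cv2.resize(im[y:y+h,x:x+w],None,fx=k,fy=k,interpolation=cv2.INTER_CUBIC)
a=f(s,255,178,60,50,6.6667);b=f(t,190,152,75,58,5.3333)
c=f(s,125,170,60,60,5);d=f(t,345,148,80,92,3.25)
o=np.zeros((600,800,3),np.uint8)
for im,x,y in((a,0,0),(b,400,0),(c,0,300 if 0 else 333),(d,400,310)):
    h=min(im.shape[0],600-y);w=min(im.shape[1],800-x);o[y:y+h,x:x+w]=im[:h,:w]
cv2.imwrite("pics/crop1.png",cv2.convertScaleAbs(o,alpha=1.4))
E
```

```text
(no output)
```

View pics/crop1.png

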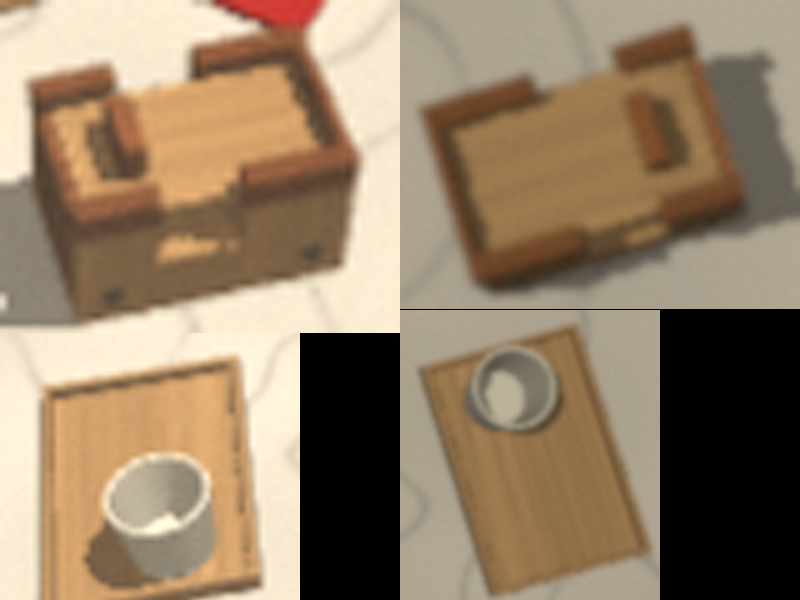

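The enlarged crop shows the box's front end, with the grip bar, pointing along world -y and slightly +x. The cup is at the far end of the tray, so the near end is free. Next I'll mask the box's brown rails and the tray.

```bash
cat > h.py <<'E'
import numpy as np,cv2
from bench import *
def ray(n,uv):
    c=calibration(n);K=c["intrinsics"];T=c["world_to_cam"]
    d=np.linalg.inv(K)@np.array([uv[0],uv[1],1.]);R=T[:3,:3]
    return -R.T@T[:3,3],R.T@d
def plane(n,uv,z):
    o,d=ray(n,uv);return o+d*(z-o[2])/d[2]
def tri(u1,u2,n1="scene",n2="top"):
    o1,d1=ray(n1,u1);o2,d2=ray(n2,u2)
    s=np.linalg.lstsq(np.c_[d1,-d2],o2-o1,rcond=None)[0]
    a,b=o1+s[0]*d1,o2+s[1]*d2;return (a+b)/2,np.linalg.norm(a-b)
def proj(n,p):
    c=calibration(n);q=c["world_to_cam"][:3,:3]@p+c["world_to_cam"][:3,3];q=c["intrinsics"]@q;return q[:2]/q[2]
E
python3 - <<'E'
from h import *
s=cv2.imread("pics/scene0.png");t=cv2.imread("pics/top0.png")
# hsv samples
for n,im,pts in(("scene",s,[(265,190),(290,184),(270,210),(300,203),(273,196),(285,195),(270,218),(160,185)]),("top",t,[(206,171),(208,203),(238,160),(246,186),(239,178),(225,178),(198,185),(380,210)])):
    h=cv2.cvtColor(im,cv2.COLOR_BGR2HSV); print(n,[tuple(map(int,h[y,x])) for x,y in pts])
out=np.zeros((600,800,3),np.uint8)
for i,(n,im,(x,y,w,hh)) in enumerate((("scene",s,(255,178,60,50)),("top",t,(190,152,75,58)))):
    big=cv2.resize(im[y:y+hh,x:x+w],None,fx=8,fy=8,interpolation=cv2.INTER_CUBIC)
    h=cv2.cvtColor(big,cv2.COLOR_BGR2HSV).astype(int)
    m=((h[...,0]<13)&(h[...,1]>(120))&(h[...,2]>(75 if i==0 else 60))).astype(np.uint8)*255
    if i==0: m[(big[...,2]>170)]=0
    cs,_=cv2.findContours(m,cv2.RETR_EXTERNAL,cv2.CHAIN_APPROX_NONE)
    cs=[c for c in cs if cv2.contourArea(c)>400]
    for c in cs:
        r=cv2.boxPoints(cv2.minAreaRect(c)); print(n,cv2.contourArea(c),np.round(((r+.5)/8-.5+[x,y]),1).tolist())
    hull=cv2.convexHull(np.vstack(cs)); ap=cv2.approxPolyDP(hull,14,True)[:,0]
    print("hull",np.round((ap+.5)/8-.5+[x,y],2).tolist())
    cv2.drawContours(big,cs,-1,(0,255,0),1); cv2.polylines(big,[ap],True,(255,0,0),1)
    if i==0: out[:400,:480]=big
    else: out[136:600,200:800]=big if 0 else np.where(out[136:600,200:800]>0,out[136:600,200:800],big)
cv2.imwrite("pics/m1.png",out)
E
```

```text
scene [(12, 144, 110), (12, 139, 110), (11, 122, 92), (12, 142, 95), (11, 145, 123), (16, 127, 155), (15, 112, 89), (16, 123, 157)]
top [(13, 158, 76), (13, 155, 61), (13, 166, 77), (15, 137, 95), (14, 154, 73), (16, 129, 113), (13, 118, 84), (16, 126, 105)]
scene 3964.5 [[254.9, 202.7], [260.7, 194.3], [279.5, 207.2], [273.6, 215.7]]
scene 2021.5 [[269.4, 192.0], [273.0, 190.7], [276.9, 201.0], [273.3, 202.3]]
scene 1834.5 [[259.5, 190.0], [270.8, 187.7], [271.4, 190.7], [260.1, 193.0]]
scene 10820.5 [[282.2, 178.5], [302.3, 174.4], [308.1, 202.8], [287.9, 206.9]]
hull [[307.69, 201.31], [267.31, 211.19], [263.94, 207.81], [259.81, 190.31], [286.81, 177.56], [302.94, 177.56]]Traceback (most recent call last):
  File "<stdin>", line 16, in <module>
    return _nx.concatenate(arrs, 0, dtype=dtype, casting=casting)
           ~~~~~~~~~~~~~~~^^^^^^^^^^^^^^^^^^^^^^^^^^^^^^^^^^^^^^^
ValueError: need at least one array to concatenate
```

```bash
python3 - <<'E'
from h import *
s=cv2.imread("pics/scene0.png");t=cv2.imread("pics/top0.png")
out=np.zeros((600,800,3),np.uint8)
for i,(n,im,(x,y,w,hh)) in enumerate((("scene",s,(255,178,60,50)),("top",t,(190,152,66,56)))):
    big=cv2.resize(im[y:y+hh,x:x+w],None,fx=6,fy=6,interpolation=cv2.INTER_CUBIC)
    h=cv2.cvtColor(big,cv2.COLOR_BGR2HSV).astype(int);H,S,V=h[...,0],h[...,1],h[...,2]
    m=((H<=13)&(S>118)&(V>86)&(V<170)&(S<160)) if i==0 else ((H<=14)&(S>138)&(V>52))
    m=m.astype(np.uint8)*255
    cs,_=cv2.findContours(m,cv2.RETR_EXTERNAL,cv2.CHAIN_APPROX_NONE)
    cs=[c for c in cs if cv2.contourArea(c)>250]
    for c in cs:
        r=cv2.boxPoints(cv2.minAreaRect(c)); print(n,cv2.contourArea(c),np.round(((r+.5)/6-.5+[x,y]),1).tolist())
    hull=cv2.convexHull(np.vstack(cs)); ap=cv2.approxPolyDP(hull,8,True)[:,0]
    print("hull",np.round((ap+.5)/6-.5+[x,y],2).tolist())
    big=cv2.convertScaleAbs(big,alpha=1.5)
    cv2.drawContours(big,cs,-1,(0,255,0),1); cv2.polylines(big,[ap],True,(255,0,0),1)
    out[i*0:big.shape[0],i*400:i*400+big.shape[1]]=big[:,:400]
# tray
for n,im,(x,y,w,hh) in(("scene",s,(125,170,60,60)),("top",t,(345,148,80,92))):
    big=cv2.resize(im[y:y+hh,x:x+w],None,fx=6,fy=6,interpolation=cv2.INTER_CUBIC)
    h=cv2.cvtColor(big,cv2.COLOR_BGR2HSV);m=(h[...,1]>85).astype(np.uint8)*255
    cs,_=cv2.findContours(m,cv2.RETR_EXTERNAL,cv2.CHAIN_APPROX_NONE);c=max(cs,key=cv2.contourArea)
    q=(c[:,0]+.5)/6-.5+[x,y]
    P=np.array([plane(n,u,.016)[:2] for u in q]);r=cv2.minAreaRect((P*1000).astype(np.float32));print("tray",n,r,cv2.boxPoints(r).round().tolist())
cv2.imwrite("pics/m1.png",out)
E
```

```text
scene 2390.5 [[255.3, 202.7], [261.5, 193.9], [280.1, 207.1], [274.0, 215.8]]
scene 1195.5 [[269.1, 192.4], [273.0, 190.3], [279.0, 202.0], [275.2, 204.0]]
scene 900.5 [[259.5, 190.0], [270.8, 187.7], [271.4, 190.2], [260.0, 192.6]]
scene 3830.5 [[282.3, 178.5], [302.3, 174.4], [308.0, 202.2], [288.0, 206.3]]
hull [[307.75, 201.08], [266.92, 210.75], [263.92, 207.08], [259.75, 190.25], [286.75, 177.58], [302.92, 177.58]]
top 2311.0 [[231.1, 169.8], [236.2, 168.0], [241.1, 182.0], [236.0, 183.8]]
top 7327.5 [[194.5, 172.4], [214.8, 166.2], [224.6, 198.6], [204.4, 204.8]]
top 5609.0 [[228.8, 161.8], [243.4, 157.1], [253.7, 189.3], [239.2, 194.0]]
hull [[252.92, 189.08], [205.25, 203.92], [195.08, 172.92], [242.58, 157.75]]
tray scene ((533.5175170898438, -259.9086608886719), (230.13694763183594, 151.58416748046875), 15.10562801361084) [[403.0, -217.0], [442.0, -363.0], [664.0, -303.0], [625.0, -157.0]]
tray top ((527.2601928710938, -258.17169189453125), (219.0421905517578, 152.1566162109375), 15.06616497039795) [[402.0, -213.0], [441.0, -360.0], [653.0, -303.0], [613.0, -156.0]]
```

View pics/m1.png

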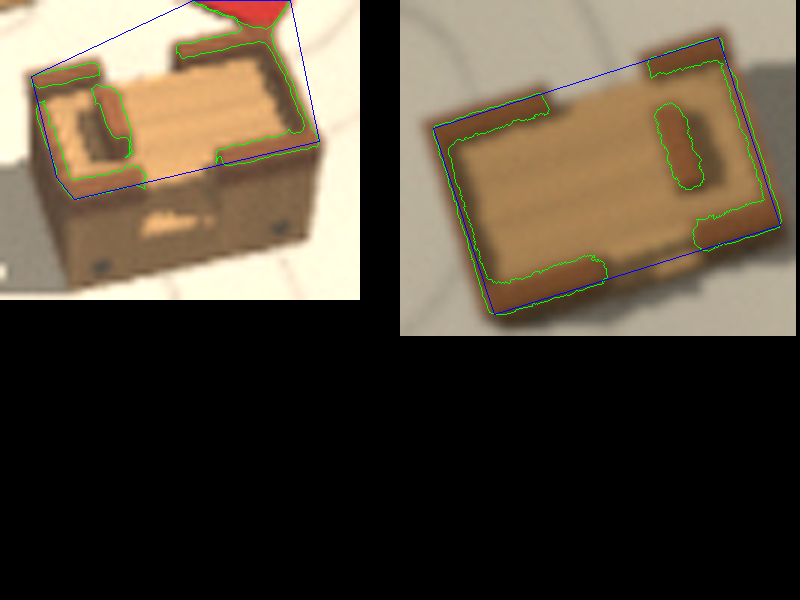

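```bash
python3 - <<'E'
from h import *
T=dict(A=(194.3,172),B=(243.4,157.2),C=(253.3,189.4),D=(204.4,204.3))
S=dict(A=(307.9,201.2),B=(266.8,210.7),C=(259.4,189.9),D=(299.6,182.6))
for k in T: print(k,[np.round(v,4) for v in tri(S[k],T[k])])
for z in(.088,.0915,.095):
  for n,Q in(("top",T),("scene",S)):
    P=np.array([plane(n,Q[k],z)[:2] for k in "ABCD"])
    x=(P[0]+P[3]-P[1]-P[2])/2; y=(P[2]+P[3]-P[0]-P[1])/2
    print(z,n,P.mean(0).round(4),np.linalg.norm(x).round(4),np.linalg.norm(y).round(4),np.degrees(np.arctan2(x[1],x[0])).round(2),np.degrees(np.arctan2(y[1],y[0])).round(2)-0)
# bar top centre, top view
u=np.mean([[231.1,169.8],[236.2,168.0],[241.1,182.0],[236.0,183.8]],0);print("bar",plane("top",u,.10))
E
```

```text
A [array([0.5848, 0.2973, 0.093 ]), np.float64(0.0006)]
B [array([0.6262, 0.1598, 0.0876]), np.float64(0.0015)]
C [array([0.5346, 0.1321, 0.0868]), np.float64(0.0031)]
D [array([0.4946, 0.2712, 0.0858]), np.float64(0.002)]
0.088 top [0.5601 0.2156] 0.1428 0.0956 106.34 -163.17
0.088 scene [0.5599 0.2148] 0.1463 0.0917 106.89 -162.85
0.0915 top [0.5596 0.2153] 0.1424 0.0953 106.34 -163.17
0.0915 scene [0.5628 0.2147] 0.1458 0.0913 106.89 -162.85
0.095 top [0.559 0.215] 0.142 0.095 106.34 -163.17
0.095 scene [0.5658 0.2145] 0.1453 0.091 106.89 -162.85
bar [0.57104351 0.18069314 0.1       ]
```

The outlines fit well: box centre about (0.560, 0.215), yaw about 106.6°, rail tops around 88 mm, so the lip is low. I'll work out the moves now.

```bash
cat >> h.py <<'E'
from scipy.spatial.transform import Rotation as Ro
BOX=np.array([.560,.2152,0]);YAW=106.6
RB=Ro.from_euler("z",YAW,degrees=True)
def b2w(p): return BOX+RB.apply(p)
def down(ydeg):  # tool z down, tool y at world angle ydeg
    a=np.radians(ydeg);y=np.array([np.cos(a),np.sin(a),0]);z=np.array([0,0,-1.]);return Ro.from_matrix(np.c_[np.cross(y,z),y,z])
def inc(p,R,p0=None,R0=None):
    o=get_obs();p0=o["tcp_pos"] if p0 is None else p0;R0=Ro.from_quat(o["ee_rot"]) if R0 is None else R0
    return R0.inv().apply(np.array(p)-p0).round(4).tolist(),(R0.inv()*R).as_rotvec(degrees=True).round(2).tolist()
def st():
    o=get_obs();e=o["tcp_pos"]
    print(o["time_s"],"box:",RB.inv().apply(e-BOX).round(4),"w:",e.round(4),"F box:",RB.inv().apply(o["ft_force"]).round(2),"T",RB.inv().apply(o["ft_torque"]).round(2),"w",o["gripper_width"].round(4),"g",round(float(o["gripper_force"]),1))
E
python3 - <<'E'
from h import *
print(inc([.5705,.181,.18],down(106.6)))
E
```

```text
([-0.4436, -0.2727, 0.0619], [-0.08, -0.03, -41.17])
```

Call:
{"name": "move_arm", "arguments": {
  "increments": [
    [0.6,-0.443,-0.273,0.02,0,0,-41.2],
    [0.6,-0.443,-0.273,0.02,0,0,-41.2],
    [0.6,-0.443,-0.273,0.02,0,0,-41.2],
    [0.6,-0.443,-0.273,0.02,0,0,-41.2],
    [0.6,-0.443,-0.273,0.02,0,0,-41.2],
    [0.3,-0.443,-0.273,0.02,0,0,-41.2],
    [0.1,-0.4436,-0.2727,0.062,0,0,-41.2],
    [-0.1,-0.4436,-0.2727,0.062,0,0,-41.2],
    [-0.2,-0.4436,-0.2727,0.062,0,0,-41.2],
    [-0.2,-0.4436,-0.2727,0.062,0,0,-41.2]
  ]
}}

```text
time_s: 1.35
tcp_pos: [0.5714, 0.1782, 0.179]
ee_rot: [-0.142, 0.99, -0.001, -0.001]
ft_force: [-0.5, 0.4, 0.0]
gripper_width: 0.0341
gripper_force: 0.0
```

```bash
python3 - <<'E'
from h import *
st();print(get_obs()["qpos"].round(2),inc([.5705,.181,.091],down(106.6)))
E
```

```text
Traceback (most recent call last):
  File "h.py", line 26, in st
    print(o["time_s"],"box:",RB.inv().apply(e-BOX).round(4),"w:",e.round(4),"F box:",RB.inv().apply(o["ft_force"]).round(2),"T",RB.inv().apply(o["ft_torque"]).round(2),"w",o["gripper_width"].round(4),"g",round(float(o["gripper_force"]),1))
                                                                                                                                                                            ^^^^^^^^^^^^^^^^^^^^^^^^
AttributeError: 'float' object has no attribute 'round'
```

```bash
sed -i 's/o\["gripper_width"\].round(4)/round(float(o["gripper_width"]),4)/' h.py; python3 - <<'E'
from h import *
st();print(get_obs()["qpos"].round(2),inc([.5705,.181,.091],down(106.6)))
E
```

```text
1.35 box: [-0.0387 -0.0003  0.179 ] w: [0.5714 0.1782 0.179 ] F box: [0.52 0.37 0.01] T [ 0.02 -0.13 -0.06] w 0.0341 g 0.0
[-0.31  0.52 -0.11  1.73  0.07  0.9   1.4 ] ([-0.0001, 0.0031, 0.088], [-0.08, -0.13, -0.24])
```

Call:
{"name": "move_arm", "arguments": {
  "increments": [
    [-0.2,0,0,0.05,0,0,0],
    [-0.2,0,0,0.05,0,0,0],
    [-0.2,0,0,0.07,0,0,0],
    [-0.2,0,0,0.087,0,0,0],
    [-0.2,0,0,0.087,0,0,0],
    [-0.2,0,0,0.087,0,0,0]
  ]
}}

```text
time_s: 2.1
tcp_pos: [0.571, 0.1818, 0.0941]
ee_rot: [-0.145, 0.989, 0.0, 0.0]
ft_force: [0.4, 0.2, 0.1]
gripper_width: 0.0342
gripper_force: 0.0
```

```bash
python3 - <<'E'
from h import *
st();print(inc([.5705,.181,.091],down(106.6)))
s=get_image("scene")[:,:,::-1];t=get_image("top")[:,:,::-1]
f=lambda im,x,y,w,h,k:cv2.resize(im[y:y+h,x:x+w],None,fx=k,fy=k,interpolation=cv2.INTER_CUBIC)
cv2.imwrite("pics/g1.png",np.hstack([f(s,250,160,64,60,6),f(t,195,145,64,60,6)]))
E
```

```text
2.1 box: [-0.0352 -0.001   0.0941] w: [0.571  0.1818 0.0941] F box: [ 0.06 -0.4   0.14] T [0.02 0.   0.05] w 0.0342 g 0.0
([0.0007, -0.0006, 0.0031], [0.0, 0.05, 0.04])
```

View pics/g1.png

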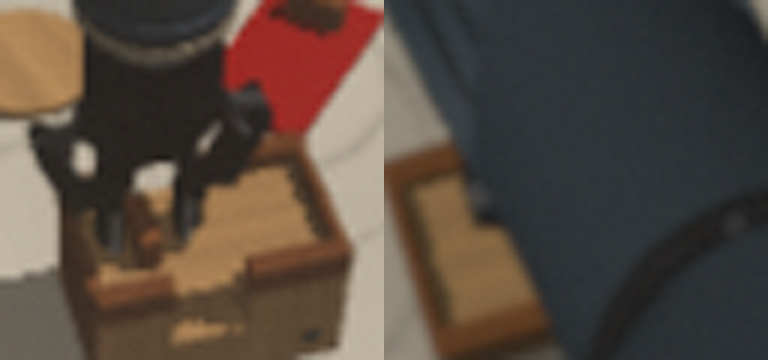

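The scene crop shows the grip bar at (145,230), between the fingertips at (110,235) and (188,220). I'll lower 3 mm and close gently.

Call:
{"name": "move_arm", "arguments": {
  "increments": [
    [-0.2,0,0,0.003,0,0,0],
    [-0.5,0,0,0.003,0,0,0],
    [-0.7,0,0,0.003,0,0,0],
    [-0.8,0,0,0.003,0,0,0],
    [-1,0,0,0.003,0,0,0],
    [-1,0,0,0.003,0,0,0]
  ],
  "squeeze": 20
}}

```text
time_s: 2.95
tcp_pos: [0.5709, 0.1809, 0.0904]
ee_rot: [-0.144, 0.99, -0.0, 0.0]
ft_force: [0.5, -3.5, 2.7]
gripper_width: 0.0135
gripper_force: 20.2
```

```bash
python3 -c "
from h import *
st()"
```

```text
2.95 box: [-0.036  -0.0006  0.0904] w: [0.5709 0.1809 0.0904] F box: [-3.47  0.51  2.72] T [0.08 0.88 0.08] w 0.0135 g 20.2
```

Call:
{"name": "move_arm", "arguments": {
  "increments": [
    [-1,0,-0.001,-0.0005,0,0,0],
    [-1,0,-0.001,-0.0005,0,0,0],
    [-1,0,-0.001,-0.0005,0,0,0]
  ],
  "squeeze": 40
}}

```text
time_s: 3.32
tcp_pos: [0.5708, 0.1808, 0.0907]
ee_rot: [-0.145, 0.989, 0.0, -0.0]
ft_force: [0.4, -0.6, -1.0]
gripper_width: 0.0132
gripper_force: 40.7
```

```bash
python3 -c "
from h import *
st()
for a in np.arange(.5,7.1,.5):
    t=np.radians(a);x,z=-102.5,20;print(a,'dy %.2f dz %.2f front %.2f'%(x*np.cos(t)+z*np.sin(t)-x,-(-x*np.sin(t)+z*np.cos(t)-z),132.5*np.tan(t)))
"
```

```text
3.325 box: [-0.0361 -0.0006  0.0907] w: [0.5708 0.1808 0.0907] F box: [-0.71 -0.2  -0.96] T [-0.02  0.25  0.03] w 0.0132 g 40.7
0.5 dy 0.18 dz -0.89 front 1.16
1.0 dy 0.36 dz -1.79 front 2.31
1.5 dy 0.56 dz -2.68 front 3.47
2.0 dy 0.76 dz -3.57 front 4.63
2.5 dy 0.97 dz -4.45 front 5.79
3.0 dy 1.19 dz -5.34 front 6.94
3.5 dy 1.41 dz -6.22 front 8.10
4.0 dy 1.64 dz -7.10 front 9.27
4.5 dy 1.89 dz -7.98 front 10.43
5.0 dy 2.13 dz -8.86 front 11.59
5.5 dy 2.39 dz -9.73 front 12.76
6.0 dy 2.65 dz -10.60 front 13.93
6.5 dy 2.92 dz -11.47 front 15.10
7.0 dy 3.20 dz -12.34 front 16.27
```

Call:
{"name": "move_arm", "arguments": {
  "increments": [
    [-1,0,0.0004,-0.0018,1,0,0],
    [-1,0,0.0008,-0.0036,2,0,0],
    [-1,0,0.001,-0.0045,2.5,0,0],
    [-1,0,0.001,-0.0045,2.5,0,0],
    [-1,0,0.001,-0.0045,2.5,0,0]
  ]
}}

```text
time_s: 3.95
tcp_pos: [0.5706, 0.1816, 0.0952]
ee_rot: [-0.145, 0.989, -0.021, 0.003]
ft_force: [1.0, -1.5, -1.2]
gripper_width: 0.0132
gripper_force: 40.6
```

```bash
python3 -c "
from h import *
st()"
```

```text
3.95 box: [-0.0352 -0.0005  0.0952] w: [0.5706 0.1816 0.0952] F box: [-1.68 -0.55 -1.18] T [0.03 0.17 0.05] w 0.0132 g 40.6
```

Call:
{"name": "move_arm", "arguments": {
  "increments": [
    [-1,0,-0.0003,-0.0009,0.5,0,0],
    [-1,0,-0.0003,-0.0009,0.5,0,0]
  ]
}}

```text
time_s: 4.2
tcp_pos: [0.5707, 0.1817, 0.0963]
ee_rot: [-0.145, 0.989, -0.026, 0.004]
ft_force: [0.1, -0.8, -1.7]
gripper_width: 0.0129
gripper_force: 40.6
```

Call:
{"name": "move_arm", "arguments": {
  "increments": [
    [-1,0,0.0002,-0.0009,0.5,0,0],
    [-1,0,0.0002,-0.0009,0.5,0,0]
  ]
}}

```text
time_s: 4.45
tcp_pos: [0.5706, 0.1818, 0.0972]
ee_rot: [-0.145, 0.989, -0.03, 0.004]
ft_force: [0.4, -0.1, 0.4]
gripper_width: 0.0133
gripper_force: 40.6
```

```bash
python3 -c "
from h import *
st()"
```

```text
4.45 box: [-0.035  -0.0007  0.0972] w: [0.5706 0.1818 0.0972] F box: [-0.21 -0.41  0.39] T [ 0.   -0.07 -0.06] w 0.0133 g 40.6
```

Call:
{"name": "move_arm", "arguments": {
  "increments": [
    [-1,0,0.0002,-0.0009,0.5,0,0],
    [-1,0,0.0002,-0.0009,0.5,0,0],
    [-1,0,0.0002,-0.0009,0.5,0,0]
  ]
}}

```text
time_s: 4.82
tcp_pos: [0.5706, 0.1817, 0.098]
ee_rot: [-0.145, 0.989, -0.035, 0.005]
ft_force: [-0.5, 0.6, -0.8]
gripper_width: 0.0129
gripper_force: 40.6
```

```bash
python3 -c "
from h import *
st()"
```

```text
4.825 box: [-0.0351 -0.0006  0.098 ] w: [0.5706 0.1817 0.098 ] F box: [ 0.7   0.28 -0.78] T [-0.04 -0.08  0.02] w 0.0129 g 40.6
```

Call:
{"name": "move_arm", "arguments": {
  "increments": [
    [-1,0,0.0002,-0.0009,0.5,0,0],
    [-1,0,0.0002,-0.0009,0.5,0,0],
    [-1,0,0.0002,-0.0009,0.5,0,0]
  ]
}}

```text
time_s: 5.2
tcp_pos: [0.5705, 0.182, 0.0988]
ee_rot: [-0.145, 0.989, -0.039, 0.006]
ft_force: [-0.1, 0.5, -1.9]
gripper_width: 0.0131
gripper_force: 40.6
```

```bash
python3 -c "
from h import *
st()"
```

```text
5.2 box: [-0.0348 -0.0006  0.0988] w: [0.5705 0.182  0.0988] F box: [ 0.49 -0.05 -1.86] T [ 0.01 -0.09 -0.  ] w 0.0131 g 40.6
```

Call:
{"name": "move_arm", "arguments": {
  "increments": [
    [-1,0,0.0002,-0.0009,0.5,0,0],
    [-1,0,0.0002,-0.0009,0.5,0,0],
    [-1,0,0.0002,-0.0009,0.5,0,0]
  ]
}}

```text
time_s: 5.58
tcp_pos: [0.5703, 0.182, 0.0992]
ee_rot: [-0.145, 0.989, -0.043, 0.006]
ft_force: [3.4, -0.8, -13.0]
gripper_width: 0.0134
gripper_force: 39.3
```

```bash
python3 -c "
from h import *
st()"
```

```text
5.575 box: [-0.0348 -0.0004  0.0992] w: [0.5703 0.182  0.0992] F box: [ -1.75  -3.01 -12.96] T [-0.68 -0.3   0.12] w 0.0134 g 39.3
```

Contact came at about 4.6°, so the lip is about 8 mm high. I'll back off to 4° (mid-mouth) and draw along the slope.

Call:
{"name": "move_arm", "arguments": {
  "increments": [
    [-1,0,-0.0004,0.0018,-1,0,0],
    [-1,0,-0.0004,0.0018,-1,0,0],
    [-1,0,-0.0034,0.0018,-1,0,0],
    [-1,0,-0.0064,0.0018,-1,0,0],
    [-1,0,-0.0084,0.0018,-1,0,0],
    [-1,0,-0.0104,0.0018,-1,0,0]
  ]
}}

```text
time_s: 6.32
tcp_pos: [0.5736, 0.172, 0.0989]
ee_rot: [-0.145, 0.989, -0.035, 0.005]
ft_force: [-0.0, -1.3, -1.6]
gripper_width: 0.013
gripper_force: 41.0
```

```bash
python3 -c "
from h import *
st()"
```

```text
6.325 box: [-0.0453 -0.0007  0.0989] w: [0.5736 0.172  0.0989] F box: [-1.26  0.41 -1.55] T [-0.01 -0.1   0.03] w 0.013 g 41.0
```

Call:
{"name": "move_arm", "arguments": {
  "increments": [
    [-1,0,-0.005,0,0,0,0],
    [-1,0,-0.01,0,0,0,0],
    [-1,0,-0.015,0,0,0,0],
    [-1,0,-0.02,0,0,0,0],
    [-1,0,-0.025,0,0,0,0],
    [-1,0,-0.03,0,0,0,0],
    [-1,0,-0.035,0,0,0,0],
    [-1,0,-0.04,0,0,0,0]
  ]
}}

```text
time_s: 7.32
tcp_pos: [0.585, 0.1335, 0.1017]
ee_rot: [-0.145, 0.989, -0.035, 0.005]
ft_force: [-0.3, 0.7, -1.4]
gripper_width: 0.0129
gripper_force: 41.0
```

```bash
python3 -c "
from h import *
st()"
```

```text
7.325 box: [-0.0854 -0.0006  0.1017] w: [0.585  0.1335 0.1017] F box: [ 0.81  0.11 -1.35] T [-0.06 -0.1  -0.  ] w 0.0129 g 41.0
```

Call:
{"name": "move_arm", "arguments": {
  "increments": [
    [-1,0,-0.006,0,0,0,0],
    [-1,0,-0.012,0,0,0,0],
    [-1,0,-0.018,0,0,0,0],
    [-1,0,-0.024,0,0,0,0],
    [-1,0,-0.03,0,0,0,0],
    [-1,0,-0.036,0,0,0,0],
    [-1,0,-0.042,0,0,0,0],
    [-1,0,-0.048,0,0,0,0],
    [-1,0,-0.054,0,0,0,0],
    [-1,0,-0.06,0,0,0,0]
  ]
}}

```text
time_s: 8.57
tcp_pos: [0.6021, 0.0761, 0.1059]
ee_rot: [-0.145, 0.989, -0.035, 0.005]
ft_force: [0.1, 0.5, -0.9]
gripper_width: 0.0135
gripper_force: 41.0
```

Call:
{"name": "move_arm", "arguments": {
  "increments": [
    [-1,0,-0.006,0,0,0,0],
    [-1,0,-0.012,0,0,0,0],
    [-1,0,-0.018,0,0,0,0],
    [-1,0,-0.025,0,0,0,0],
    [-1,0,-0.032,0,0,0,0],
    [-1,0,-0.04,0,0,0,0],
    [-1,0,-0.048,0,0,0,0],
    [-1,0,-0.055,0,0,0,0],
    [-1,0,-0.055,0,0,0,0]
  ]
}}

```text
time_s: 9.7
tcp_pos: [0.6179, 0.0231, 0.1097]
ee_rot: [-0.144, 0.989, -0.035, 0.005]
ft_force: [-0.2, -1.3, -0.8]
gripper_width: 0.0131
gripper_force: 41.0
```

```bash
python3 - <<'E'
from h import *
st()
s=get_image("scene")[:,:,::-1];t=get_image("top")[:,:,::-1]
cv2.imwrite("pics/g2.png",np.hstack([cv2.resize(s[120:280,160:330],None,fx=2.3,fy=2.3),cv2.resize(t[110:270,180:350],None,fx=2.3,fy=2.3)]))
E
```

```text
9.7 box: [-0.2007 -0.0006  0.1097] w: [0.6179 0.0231 0.1097] F box: [-1.18  0.53 -0.82] T [-0.01 -0.05  0.06] w 0.0131 g 41.0
```

View pics/g2.png

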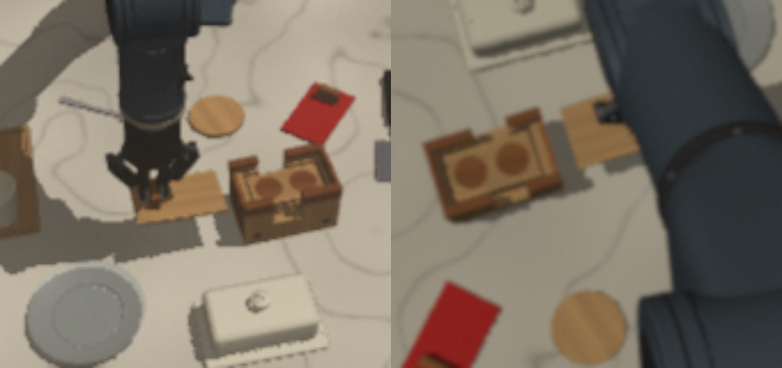

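The lid is clear of the box: its rear edge is at (228,195) in the scene half, and the ledge below it is empty. Two coasters' worth of decoration shows in the open well. I'll level the lid and set it down.

```bash
python3 - <<'E'
from h import *
p=get_obs()["tcp_pos"]
for z in(.025,.0205): print(inc([p[0],p[1],z],down(106.6)))
E
```

```text
([-0.0, 0.0059, 0.0844], [-3.99, -0.0, 0.03])
([-0.0, 0.0062, 0.0889], [-3.99, -0.0, 0.03])
```

Call:
{"name": "move_arm", "arguments": {
  "increments": [
    [-1,0,0.001,0.015,-2,0,0],
    [-1,0,0.002,0.03,-4,0,0],
    [-1,0,0.0032,0.046,-4,0,0],
    [-1,0,0.0043,0.062,-4,0,0],
    [-1,0,0.0051,0.073,-4,0,0],
    [-1,0,0.0057,0.081,-4,0,0],
    [-1,0,0.0059,0.0845,-4,0,0],
    [-1,0,0.0059,0.0845,-4,0,0],
    [-1,0,0.006,0.0865,-4,0,0],
    [-1,0,0.006,0.0865,-4,0,0]
  ]
}}

```text
time_s: 11.05
tcp_pos: [0.6179, 0.0239, 0.0232]
ee_rot: [-0.145, 0.989, -0.0, 0.0]
ft_force: [-0.2, 0.2, -1.0]
gripper_width: 0.013
gripper_force: 41.0
```

```bash
python3 -c "
from h import *
st();p=get_obs()['tcp_pos'];print(inc(p,down(106.6)))"
```

```text
11.05 box: [-0.1999 -0.0008  0.0232] w: [0.6179 0.0239 0.0232] F box: [ 0.24  0.17 -0.95] T [-0.01  0.07 -0.01] w 0.013 g 41.0
([0.0, 0.0, 0.0], [-0.01, 0.02, 0.03])
```

Call:
{"name": "move_arm", "arguments": {
  "increments": [
    [-1,0,0,0.001,0,0,0],
    [-1,0,0,0.002,0,0,0],
    [-1,0,0,0.0023,0,0,0],
    [-1,0,0,0.0025,0,0,0]
  ]
}}

```text
time_s: 11.55
tcp_pos: [0.6178, 0.0239, 0.0205]
ee_rot: [-0.145, 0.989, 0.0, 0.0]
ft_force: [-1.3, -0.6, 1.8]
gripper_width: 0.0132
gripper_force: 41.3
```

Call:
{"name": "move_arm", "arguments": {
  "increments": [
    [-1,0,0,0.0004,0,0,0],
    [-1,0,0,0.0004,0,0,0]
  ]
}}

```text
time_s: 11.8
tcp_pos: [0.6178, 0.0239, 0.0205]
ee_rot: [-0.145, 0.989, -0.0, 0.0]
ft_force: [-2.0, -0.0, 4.8]
gripper_width: 0.0131
gripper_force: 41.8
```

The lid rests on the ledge. I'll release it and rise, then touch the bare ledge once with the jaws at coaster width, because the tip height changes with opening.

Call:
{"name": "move_arm", "arguments": {
  "increments": [
    [-0.8,0,0,-0.0004,0,0,0],
    [-0.5,0,0,-0.0004,0,0,0],
    [-0.4,0,0,-0.0004,0,0,0],
    [-0.4,0,0,-0.01,0,0,0],
    [-0.4,0,0,-0.03,0,0,0],
    [-0.2,0,0,-0.07,0,0,0],
    [0,0,0,-0.09,0,0,0],
    [0.3,0,0,-0.09,0,0,0],
    [0.42,0,0,-0.09,0,0,0]
  ]
}}

```text
time_s: 12.92
tcp_pos: [0.6174, 0.0238, 0.1097]
ee_rot: [-0.145, 0.989, -0.0, -0.0]
ft_force: [0.7, -0.7, -0.7]
gripper_width: 0.0608
gripper_force: 0.0
```

```bash
python3 -c "
from h import *
st();print('fork',plane('top',(300,240),.0),plane('top',(325,250),0),'rc',plane('top',(266,252),.008))
print(get_obs()['qpos'].round(2),inc([.505,.045,.03],down(16.6)))"
```

```text
12.925 box: [-0.1998 -0.0003  0.1097] w: [0.6174 0.0238 0.1097] F box: [-0.84 -0.47 -0.71] T [-0.08  0.07  0.05] w 0.0608 g 0.0
fork [ 0.39316567 -0.00182181  0.        ] [ 0.36283512 -0.07495288  0.        ] rc [0.35938303 0.09957428 0.008     ]
[-0.04  0.63 -0.12  1.74  0.1   0.78  1.65] ([0.1016, 0.0524, 0.0798], [-0.02, -0.03, 90.03])
```

Call:
{"name": "move_arm", "arguments": {
  "increments": [
    [0.42,0.1,0.052,0.0,0,0,30],
    [0.42,0.1,0.052,0.0,0,0,60],
    [0.42,0.1,0.052,0.02,0,0,90],
    [0.42,0.1,0.052,0.05,0,0,90],
    [0.42,0.1,0.052,0.05,0,0,90],
    [0.42,0.1,0.052,0.07,0,0,90],
    [0.42,0.1,0.052,0.09,0,0,90],
    [0.42,0.1,0.052,0.094,0,0,90],
    [0.42,0.1,0.052,0.094,0,0,90],
    [0.42,0.1,0.052,0.094,0,0,90]
  ]
}}

```text
time_s: 14.18
tcp_pos: [0.5064, 0.045, 0.0152]
ee_rot: [0.597, 0.802, -0.001, -0.0]
ft_force: [1.0, 0.8, -0.1]
gripper_width: 0.0606
gripper_force: 0.0
```

```bash
python3 -c "
from h import *
st();p=get_obs()['tcp_pos'];print(get_obs()['qpos'].round(2),inc([.515,.045,p[2]],down(16.6)))"
```

```text
14.175 box: [-0.1478  0.1     0.0152] w: [0.5064 0.045  0.0152] F box: [ 0.45 -1.19 -0.13] T [ 0.01 -0.01 -0.02] w 0.0606 g 0.0
[-0.35  0.69  0.25  2.1  -0.41  0.4   0.52] ([-0.0025, 0.0082, -0.0], [-0.11, 0.02, 0.08])
```

Call:
{"name": "move_arm", "arguments": {
  "increments": [
    [0.42,0,0,0.003,0,0,0],
    [0.42,0,0,0.004,0,0,0],
    [0.42,0,0,0.004,0,0,0]
  ]
}}

```text
time_s: 14.55
tcp_pos: [0.507, 0.045, 0.012]
ee_rot: [0.597, 0.802, -0.0, -0.0]
ft_force: [0.6, 0.1, 0.4]
gripper_width: 0.0606
gripper_force: 0.0
```

Call:
{"name": "move_arm", "arguments": {
  "increments": [
    [0.42,0,0,0.001,0,0,0],
    [0.42,0,0,0.0015,0,0,0],
    [0.42,0,0,0.0015,0,0,0]
  ]
}}

```text
time_s: 14.92
tcp_pos: [0.5071, 0.0451, 0.0106]
ee_rot: [0.597, 0.802, -0.0, 0.0]
ft_force: [0.3, 0.4, -0.0]
gripper_width: 0.0607
gripper_force: 0.0
```

Call:
{"name": "move_arm", "arguments": {
  "increments": [
    [0.42,0,0,0.001,0,0,0],
    [0.42,0,0,0.0015,0,0,0],
    [0.42,0,0,0.0015,0,0,0]
  ]
}}

```text
time_s: 15.3
tcp_pos: [0.507, 0.0451, 0.009]
ee_rot: [0.597, 0.802, -0.0, -0.0]
ft_force: [0.6, 0.1, -0.4]
gripper_width: 0.0609
gripper_force: 0.0
```

Call:
{"name": "move_arm", "arguments": {
  "increments": [
    [0.42,0,0,0.001,0,0,0],
    [0.42,0,0,0.0015,0,0,0],
    [0.42,0,0,0.0015,0,0,0]
  ]
}}

```text
time_s: 15.68
tcp_pos: [0.507, 0.0451, 0.0075]
ee_rot: [0.597, 0.802, -0.0, -0.0]
ft_force: [-0.2, 0.7, -0.2]
gripper_width: 0.0612
gripper_force: 0.0
```

Call:
{"name": "move_arm", "arguments": {
  "increments": [
    [0.42,0,0,0.001,0,0,0],
    [0.42,0,0,0.001,0,0,0],
    [0.42,0,0,0.001,0,0,0]
  ]
}}

```text
time_s: 16.05
tcp_pos: [0.507, 0.0451, 0.0065]
ee_rot: [0.597, 0.802, -0.0, -0.0]
ft_force: [-0.0, -0.1, 0.1]
gripper_width: 0.0604
gripper_force: 0.0
```

Call:
{"name": "move_arm", "arguments": {
  "increments": [
    [0.42,0,0,0.001,0,0,0],
    [0.42,0,0,0.001,0,0,0],
    [0.42,0,0,0.001,0,0,0]
  ]
}}

```text
time_s: 16.42
tcp_pos: [0.5071, 0.0451, 0.0059]
ee_rot: [0.597, 0.802, 0.0, 0.0]
ft_force: [-2.2, 0.1, 5.7]
gripper_width: 0.0607
gripper_force: 2.9
```

The tips touch the ledge at TCP z = 0.006, so they stand 6 mm ahead at this opening. Gripping at TCP z = 0.065 puts the tips at 59 mm.

```bash
python3 -c "
from h import *
p=b2w([-.007,0,.125]);print(p,inc(p,down(16.6)))"
```

```text
[0.56199982 0.20849174 0.125     ] ([0.1409, 0.0994, -0.1191], [0.02, -0.0, 0.03])
```

Call:
{"name": "move_arm", "arguments": {
  "increments": [
    [0.42,0,0,-0.06,0,0,0],
    [0.5,0,0,-0.12,0,0,0],
    [0.7,0.03,0.02,-0.13,0,0,0],
    [0.85,0.07,0.05,-0.13,0,0,0],
    [0.9,0.12,0.085,-0.13,0,0,0],
    [0.9,0.141,0.0994,-0.13,0,0,0],
    [0.9,0.141,0.0994,-0.12,0,0,0],
    [0.9,0.141,0.0994,-0.12,0,0,0],
    [0.9,0.141,0.0994,-0.12,0,0,0]
  ]
}}

```text
time_s: 17.55
tcp_pos: [0.5618, 0.2071, 0.1256]
ee_rot: [0.598, 0.801, -0.0, 0.0]
ft_force: [-0.4, -0.5, 0.2]
gripper_width: 0.081
gripper_force: 0.0
```

```bash
python3 - <<'E'
from h import *
st();print(inc(b2w([-.007,0,.065]),down(16.6)))
s=get_image("scene")[:,:,::-1];t=get_image("top")[:,:,::-1]
f=lambda im,x,y,w,h,k:cv2.resize(im[y:y+h,x:x+w],None,fx=k,fy=k,interpolation=cv2.INTER_CUBIC)
cv2.imwrite("pics/g3.png",np.hstack([f(s,235,145,80,80,5),f(t,185,130,80,80,5)]))
E
```

```text
17.55 box: [-0.0083  0.0006  0.1256] w: [0.5618 0.2071 0.1256] F box: [-0.37  0.57  0.23] T [ 0.03  0.   -0.01] w 0.081 g 0.0
([0.0013, 0.0006, 0.0606], [-0.03, 0.03, -0.09])
```

View pics/g3.png

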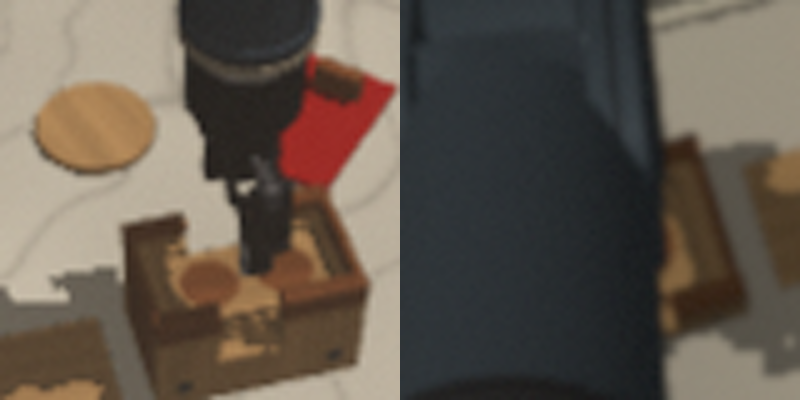

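The scene crop shows the far finger at (255,265), above the notch at (250,320). I'll descend in steps.

Call:
{"name": "move_arm", "arguments": {
  "increments": [
    [0.9,0,0,0.015,0,0,0],
    [0.9,0,0,0.03,0,0,0],
    [0.9,0,0,0.04,0,0,0],
    [0.9,0,0,0.04,0,0,0]
  ]
}}

```text
time_s: 18.15
tcp_pos: [0.5613, 0.2084, 0.0843]
ee_rot: [0.597, 0.802, -0.001, -0.0]
ft_force: [1.1, -0.2, -0.1]
gripper_width: 0.0809
gripper_force: 0.0
```

Call:
{"name": "move_arm", "arguments": {
  "increments": [
    [0.9,0,0,0.007,0,0,0],
    [0.9,0,0,0.014,0,0,0],
    [0.9,0,0,0.02,0,0,0],
    [0.9,0,0,0.02,0,0,0],
    [0.9,0,0,0.02,0,0,0]
  ]
}}

```text
time_s: 18.77
tcp_pos: [0.562, 0.2087, 0.0657]
ee_rot: [0.597, 0.802, 0.0, 0.0]
ft_force: [-0.4, -0.9, -0.7]
gripper_width: 0.0814
gripper_force: 0.0
```

```bash
python3 -c "
from h import *
st();print(inc(b2w([-.007,0,.065]),down(16.6)))"
```

```text
18.775 box: [-0.0068 -0.0001  0.0657] w: [0.562  0.2087 0.0657] F box: [-0.79  0.61 -0.65] T [0.05 0.   0.01] w 0.0814 g 0.0
([-0.0002, -0.0001, 0.0007], [0.01, 0.0, 0.03])
```

Call:
{"name": "move_arm", "arguments": {
  "increments": [
    [0.7,0,0,0.0004,0,0,0],
    [0.55,0,0,0.0004,0,0,0],
    [0.45,0,0,0.0004,0,0,0],
    [0.38,0,0,0.0004,0,0,0],
    [0.3,0,0,0.0004,0,0,0],
    [0.2,0,0,0.0004,0,0,0],
    [0.2,0,0,0.0004,0,0,0]
  ],
  "squeeze": 22
}}

```text
time_s: 19.65
tcp_pos: [0.562, 0.2087, 0.0652]
ee_rot: [0.597, 0.802, 0.0, 0.0]
ft_force: [0.0, 0.6, -0.4]
gripper_width: 0.0595
gripper_force: 24.0
```

```bash
python3 -c "
from h import *
st()"
```

```text
19.65 box: [-0.0068 -0.      0.0652] w: [0.562  0.2087 0.0652] F box: [ 0.52 -0.2  -0.36] T [-0.06  0.01 -0.02] w 0.0595 g 24.0
```

Gripped at 59.5 mm. I'll lift slowly.

Call:
{"name": "move_arm", "arguments": {
  "increments": [
    [0.1,0,0,-0.002,0,0,0],
    [0.1,0,0,-0.005,0,0,0],
    [0.1,0,0,-0.01,0,0,0],
    [0.1,0,0,-0.016,0,0,0],
    [0.1,0,0,-0.024,0,0,0],
    [0.1,0,0,-0.034,0,0,0],
    [0.1,0,0,-0.048,0,0,0],
    [0.1,0,0,-0.065,0,0,0],
    [0.1,0,0,-0.08,0,0,0],
    [0.1,0,0,-0.08,0,0,0]
  ],
  "squeeze": 30
}}

```text
time_s: 20.9
tcp_pos: [0.5627, 0.2089, 0.1468]
ee_rot: [0.597, 0.802, 0.001, 0.001]
ft_force: [0.2, 0.2, -0.6]
gripper_width: 0.0588
gripper_force: 35.6
```

```bash
python3 - <<'E'
from h import *
st()
s=get_image("scene")[:,:,::-1];t=get_image("top")[:,:,::-1]
f=lambda im,x,y,w,h,k:cv2.resize(im[y:y+h,x:x+w],None,fx=k,fy=k,interpolation=cv2.INTER_CUBIC)
cv2.imwrite("pics/g4.png",np.hstack([f(s,235,145,80,80,5),f(t,340,145,80,100,4)]))
TY=15.1;TC=np.array([.528,-.2585])  # tray
R=Ro.from_euler("z",TY,degrees=True)
# coaster centre at tray x=-50; coaster centre is +x10mm(box) of grasp
tgt=np.array([*TC,0])+R.apply([-.050,0,0]); ex=R.apply([0,1,0])
p=tgt-.010*ex; p[2]=.09; print("grasp xy",p,inc(p,down(15.1)))
u=plane("top",(379,172),.062);print("cup",u)
E
```

```text
20.9 box: [-0.0068 -0.0008  0.1468] w: [0.5627 0.2089 0.1468] F box: [ 0.17 -0.29 -0.59] T [-0.02  0.01  0.03] w 0.0588 g 35.6
grasp xy [ 0.48233141 -0.28117995  0.09      ] ([-0.4466, -0.2164, 0.0551], [-0.0, -0.01, 1.54])
cup [ 0.58345703 -0.22676234  0.062     ]
```

View pics/g4.png

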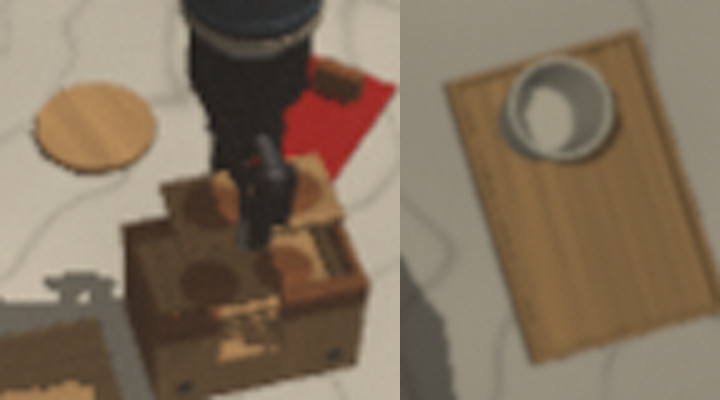

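The next coaster has come up into place. It shows in the well at (215,280), with only one coaster in the jaws. I'll carry that one to the tray.

Call:
{"name": "move_arm", "arguments": {
  "increments": [
    [0.1,-0.02,-0.01,0,0,0,0],
    [0.1,-0.06,-0.03,0,0,0,0.5],
    [0.1,-0.11,-0.053,0,0,0,1],
    [0.1,-0.16,-0.078,0,0,0,1.5],
    [0.1,-0.21,-0.102,0,0,0,1.5],
    [0.1,-0.26,-0.126,0,0,0,1.5],
    [0.1,-0.31,-0.15,0,0,0,1.5],
    [0.1,-0.36,-0.174,0,0,0,1.5],
    [0.1,-0.41,-0.199,0,0,0,1.5],
    [0.1,-0.447,-0.2165,0.0,0,0,1.5]
  ]
}}

```text
time_s: 22.25
tcp_pos: [0.4799, -0.2852, 0.1449]
ee_rot: [0.609, 0.793, -0.001, -0.0]
ft_force: [0.5, 0.7, 0.3]
gripper_width: 0.0589
gripper_force: 35.5
```

Call:
{"name": "move_arm", "arguments": {
  "increments": [
    [0.1,0,0,0.01,0,0,0],
    [0.1,0,0,0.03,0,0,0],
    [0.1,0,0,0.05,0,0,0],
    [0.1,0,0,0.07,0,0,0],
    [0.1,0,0,0.07,0,0,0],
    [0.1,0,0,0.07,0,0,0]
  ]
}}

```text
time_s: 23.0
tcp_pos: [0.4822, -0.2816, 0.0755]
ee_rot: [0.608, 0.794, -0.0, -0.0]
ft_force: [0.3, -0.5, -0.4]
gripper_width: 0.0591
gripper_force: 35.5
```

```bash
python3 - <<'E'
from h import *
st();o=get_obs();print(inc([.4823,-.2818,.0165],down(15.1)),o["qpos"].round(2))
s=get_image("scene")[:,:,::-1];t=get_image("top")[:,:,::-1]
f=lambda im,x,y,w,h,k:cv2.resize(im[y:y+h,x:x+w],None,fx=k,fy=k,interpolation=cv2.INTER_CUBIC)
cv2.imwrite("pics/g5.png",np.hstack([f(s,110,145,80,100,5),f(t,340,145,80,100,5)]))
E
```

```text
23.0 box: [-0.4538  0.2165  0.0755] w: [ 0.4822 -0.2816  0.0755] F box: [-0.59 -0.09 -0.37] T [-0.05  0.02 -0.01] w 0.0591 g 35.5
([-0.0003, 0.0001, 0.059], [-0.01, -0.0, 0.03]) [ 0.23  0.64  0.33  1.94 -0.34  0.62  1.05]
```

View pics/g5.png

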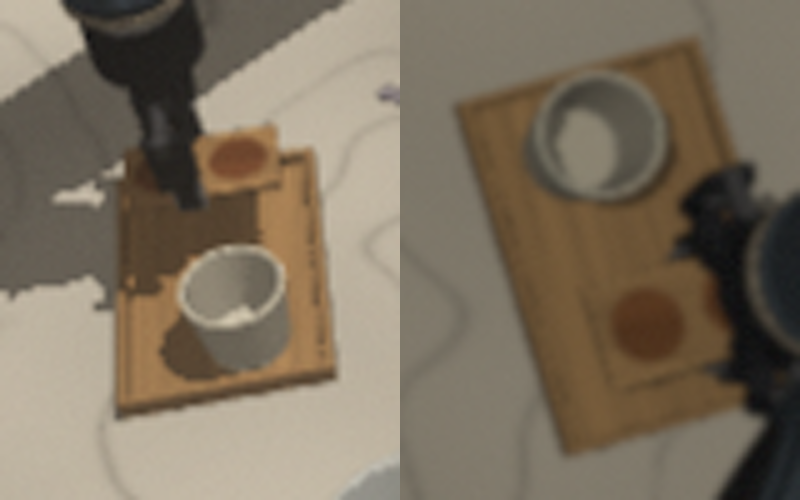

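The coaster is held level over the free end of the tray and clear of the cup. I'll lower it until it touches.

Call:
{"name": "move_arm", "arguments": {
  "increments": [
    [0.1,0,0,0.015,0,0,0],
    [0.1,0,0,0.03,0,0,0],
    [0.1,0,0,0.043,0,0,0],
    [0.1,0,0,0.052,0,0,0],
    [0.1,0,0,0.0565,0,0,0],
    [0.1,0,0,0.0575,0,0,0],
    [0.1,0,0,0.0575,0,0,0]
  ]
}}

```text
time_s: 23.98
tcp_pos: [0.4826, -0.2817, 0.0179]
ee_rot: [0.608, 0.794, 0.0, 0.0]
ft_force: [-0.4, 0.6, -0.7]
gripper_width: 0.0588
gripper_force: 35.6
```

Call:
{"name": "move_arm", "arguments": {
  "increments": [
    [0.1,0,0,0.0008,0,0,0],
    [0.1,0,0,0.0015,0,0,0],
    [0.1,0,0,0.0015,0,0,0]
  ]
}}

```text
time_s: 24.35
tcp_pos: [0.4825, -0.2816, 0.0162]
ee_rot: [0.608, 0.794, 0.0, 0.0]
ft_force: [-0.1, -0.9, -0.9]
gripper_width: 0.0587
gripper_force: 35.6
```

Call:
{"name": "move_arm", "arguments": {
  "increments": [
    [0.1,0,0,0.0007,0,0,0],
    [0.1,0,0,0.0007,0,0,0]
  ]
}}

```text
time_s: 24.6
tcp_pos: [0.4825, -0.2816, 0.0157]
ee_rot: [0.608, 0.794, 0.0, 0.0]
ft_force: [0.1, 1.5, 3.0]
gripper_width: 0.0591
gripper_force: 35.9
```

Call:
{"name": "move_arm", "arguments": {
  "increments": [
    [0.45,0,0,0,0,0,0],
    [0.52,0,0,0,0,0,0],
    [0.6,0,0,0,0,0,0],
    [0.6,0,0,0,0,0,0],
    [0.6,0,0,-0.01,0,0,0],
    [0.6,0,0,-0.03,0,0,0],
    [0.6,0,0,-0.08,0,0,0],
    [0.6,0,0,-0.14,0,0,0],
    [0.6,0,0,-0.18,0,0,0],
    [0.6,0,0,-0.18,0,0,0]
  ]
}}

```text
time_s: 25.85
tcp_pos: [0.4837, -0.2826, 0.1993]
ee_rot: [0.608, 0.794, 0.001, 0.003]
ft_force: [0.4, -0.2, -0.6]
gripper_width: 0.0685
gripper_force: 0.0
```

Call:
{"name": "move_arm", "arguments": {
  "increments": [
    [0.6,0.05,-0.04,0,0,0,0],
    [0.6,0.1,-0.08,0,0,0,0],
    [0.6,0.1,-0.08,0,0,0,0],
    [0.6,0.1,-0.08,0,0,0,0]
  ]
}}

```text
time_s: 26.35
tcp_pos: [0.3796, -0.206, 0.1957]
ee_rot: [0.608, 0.794, 0.0, 0.0]
ft_force: [1.3, 0.2, 0.4]
gripper_width: 0.0681
gripper_force: 0.0
```

```bash
python3 - <<'E'
from h import *
st()
s=get_image("scene")[:,:,::-1];t=get_image("top")[:,:,::-1]
cv2.imwrite("pics/g6.png",np.hstack([cv2.resize(s[120:290,110:320],None,fx=1.9,fy=1.9),cv2.resize(t[100:270,190:400+20],None,fx=1.73,fy=1.9)]))
E
```

```text
26.35 box: [-0.3521  0.2932  0.1957] w: [ 0.3796 -0.206   0.1957] F box: [-0.16 -1.31  0.37] T [0.02 0.11 0.04] w 0.0681 g 0.0
```

View pics/g6.png

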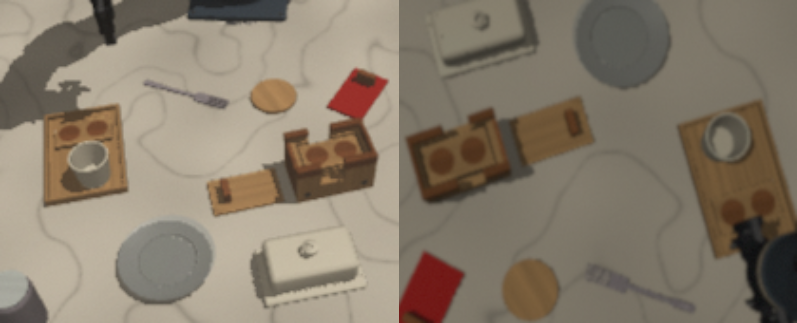

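The picture shows the lid flat on the ledge with its bar up at (225,190). The coaster lies flat on the tray at (83,130) beside the cup, and the next coaster is up in the box at (330,150). Nothing touches the robot, so I'm handing in.

```bash
python3 -c "
from bench import ctrl
print(ctrl.sign_off())"
```

```text
the job is handed in; nothing more can be done
None
```

The job is handed in at about 26 s of the 67 s allowed: the lid lies flat on the ledge with its grip bar up, the top coaster lies flat on the tray beside the cup, and the next coaster has come up in the box.

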